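# Re-index the ratchet lever and finish clamping the wooden block

## Task

Clamp the wooden doming block tight: the lever of its clamp meets the stop post before the jaw reaches the block, so lift the lever off its teeth, swing it well back (about 60 degrees, two teeth), let it drop in again and turn it clockwise until the jaw presses on the block and the lever comes firm. Leave the lever down in its teeth, and leave the other clamp, which holds the steel block and is already tight, alone.

Things in the scene. Friction and masses are not known exactly. Their poses are not given: they have to be found in the camera images.
- clamp_knob (a point): Grip point on the upright round black knob of the lever of the clamp with the wooden block. Knob 22 mm in diameter, from 20 mm below this point (where the 10 mm bar of the lever arm runs under it) to 19 mm above; the point is 97 mm above the table and 100 mm from the lever's turning axis. The knob may turn in the fingers. The lever starts down in its teeth, pointing roughly at the robot.
- clamp_axis (a point): Point on the vertical axis of that clamp's spindle and lever, at the knob's height with the lever down. Its x axis points to the wooden block, roughly away from the robot. From above, the lever starts 20 to 32 degrees clockwise of -x; the stop post, an upright pin 38 mm from the axis, stops it at 50 degrees, lifted or not; it is free to 60 degrees or more counter-clockwise of -x.
- clamp_spindle (a joint): Turn of the spindle, rad, growing clockwise seen from above; starts at 0 to 0.2. It drives the jaw 12 mm per rad towards the block: the jaw's sprung pad meets the block at about 0.95, and the spindle has its firm end stop at 1.2. Takes about 3 N at the knob, up to 5 N with the pad pressing, and stays where it is left.
- clamp_lever (a joint): Lift of that lever, m: 0 down in the teeth, 0.016 top of travel; a spring and its weight press it down with 4 to 7 N. Below 0.007 the teeth couple it to the spindle both ways (7 degrees of play in all); above, it swings free and the spindle stays. Teeth 30 degrees apart: swung by 30, 60 or 90 degrees it drops straight in; elsewhere it slides in off the round tooth tops with a little turning.
- wood_block: The brown hardwood doming block, 55 x 55 x 40 mm, loose, lying on the clamp's base between the jaw and the fixed fence; origin at the centre of its underside. The jaw stands about 10 mm off it at the start.
- other_knob (a point): Grip point on the like knob of the second, equal clamp, which holds a flat steel block 75 x 75 x 20 mm with its jaw already against it. Not to be moved.
Not all that is in view belongs to the job. Several things have the shape of the wood_block; the one meant has the colours described above.

How it is judged:
On the way:
1. the lever is lifted off its teeth (value of joint clamp_lever above 0.008 m), for 0.2 s.
At the end, for the whole second after the job is handed in: The clamp's spindle is turned to within 0.2 rad (about 11 degrees) of its firm end, so that the jaw's pad presses on the wooden block; the lever is down in its teeth (lift under 3 mm); the block lies flat within 12 mm of where it was (value of joint clamp_spindle above 1 rad and value of joint clamp_lever below 0.003 m and distance of wood_block from where it was at the start of the episode below 0.012 m and angle between wood_block's own z axis and vertical below 0.1 rad); the robot touches nothing.
It fails at once if the other clamp's lever is moved by more than 15 mm (distance of other_knob from where it was at the start of the episode above 0.015 m).
It also fails if it takes over 40 s, if anything falls off the work surface, if the arm or the gripper's body presses on something with over 40 N, if the wrist force passes 120 N, or if a joint passes its speed limit or range.

## Robot

A 7-joint arm with a two-finger parallel gripper is mounted at the origin on a cart in front of the work surface, level with it; the furniture and walls round the work are solid. World frame = base frame: x ahead of the robot, y to its left, z up, the work surface at z = 0. Lengths are in m, angles in rad, forces in N, time in s.
With the tool pointing down it reaches from about 0.425 to 0.925 m from the base axis. Payload 6.8 kg.
Tool frame: the origin (TCP) lies at the centre of the arm's flange, where the gripper is bolted on; the fingertips stand 173 mm ahead of it and the grasp point (between the pads) lies 155 mm ahead of it (r.hold_point_z is the distance from the TCP to the grasp point, in m); z points along the fingers, x is the direction in which the jaws open and shut, and the axes are right-handed (so a half turn about z gives the same grasp; the last joint's range is limited). The gripper opens to 85 mm and grips with 20 to 120 N. Pads are 22 mm wide; open, the fingers measure 114 mm over their backs; the gripper's body (76 mm by 85 mm) begins 54 mm behind the grasp point. The pads swing forward as they close: fully open they stand 13 mm farther back than shut.
Start: joints at [1.057, 0.477, 0.022, 1.555, -0.011, 1.109, -0.083], TCP at [0.266, -0.62, 0.405] pointing down, gripper open.
Joint ranges: [-2.96, 2.96], [-0.34, 2.1], [-1.41, 1.46], [0.24, 2.44], [-1.37, 4.51], [0.17, 1.92], [-2.96, 2.96]. Speed limits (rad/s): [2.39, 2.39, 3.14, 3.14, 3.14, 3.14, 3.14].

## Interface

Orientations are given as a rotation vector (axis times angle).
In Python, from bench import r gives the robot as it stands.
- The arm moves only by the tool apply_moves, never from a script. Its arguments are lists of equal length, an entry for each row: "dp": the shift along the tool's x, y, z scaled (see below), a list of three; "twist": the turn, a rotation vector about the tool's x, y, z scaled (see below), a list of three; "jaw": the closure in counts, from 0 (fully open) to 255 (shut). In form: {"dp": [[x, y, z], ...], "twist": [[rx, ry, rz], ...], "jaw": [jaw, ...]}. A call has 1 to 20 rows; each row shifts and turns the pose as measured when the row begins, along the tool's axes as they then stand; what a row does not reach is not made up. The controller multiplies each number of a shift by 12 cm and each number of a turn by 120 degrees. A row lasts 1/10 s, in which the tool goes at most 50 mm and 8.59 degrees, less where a joint would pass 70% of its speed; a pose out of reach is approached as far as the arm can. A call with a number of a shift or a turn outside -1 to 1 is refused whole. A call with a gripper value outside its range is refused whole. The fingers move at their own pace and stop on an object; "grip_force" is the grip in N (left out, the last holds). Time passes only in rows, so rows that do not move let the fingers close. It gives the time, the measured TCP pose, the force and the opening at its end, in the units of the state.
- r.get_obs(): the state, without advancing time (a new reading comes with each control period).
- r.grab_frame(name): name is "scene" or "side" or "wrist"; returns a dict with "color" (420x560x3 uint8, red, green, blue), "z_map" (420x560 float32, m along the optical axis (not along the pixel's ray), 0 where there is no reading), "intrinsics" (3x3 intrinsics, pixels), "dist_coeffs" ([k1, k2, p1, p2, k3] as OpenCV has them; the pictures are not rectified), "R" (3x3) and "t" (3): a world point X has camera coordinates R X + t; the wrist camera has in their place "hand_eye" (4x4, takes a point from camera to tool coordinates, whose origin is the TCP and whose axes are the tool frame's). Camera axes: x right, y down, z forward; pixel columns grow to the right and rows downward; lengths in m; the calibration is good to about 2 mm. A picture is of the moment at which its call begins: read the wrist's pose just before it.
- r.hand_in(): hands the job in, once; it reports no verdict.
The state is a dict: "clock": time; "joints": joint angles; "qvel": joint speeds; "tau": joint torques, N m; "tcp_pos": TCP position; "orientation": TCP orientation; "contact_force": force on the tool from outside, world axes, zero at the start; "moment": the same for the moment, N m; "grip_width": finger opening in m.
Only numpy, scipy, OpenCV 4.12 (cv2) and the standard library are available. Lean on these libraries where they do the work, as an engineer would, in place of code of your own. Each camera call takes 0.05 s, during which the arm holds its last target.

## Working session

There is one attempt and no reset: what is moved stays moved. The work goes in short steps, Python scripts to look and compute and a tool call to move; the robot and the scene stay as the last step left them, time stands still between calls to the robot, and variables do not carry over. Pictures are saved under pics/ and viewed, and the job is handed in when it is done.

Besides the shell and the picture viewer there is one more tool, called after ">>>" by a JSON object that holds its "api" and its "payload", one argument or row to a line. apply_moves: Moves the arm, as the interface text tells. Shifts and turns lie within -1 to 1; 1 stands for 12 cm of shift or 120 degrees of turn. Its arguments: {"type":"object","properties":{"dp":{"type":"array"},"twist":{"type":"array"},"jaw":{"type":"array"},"grip_force":{"type":"number"}},"required":["dp","twist","jaw"]}

```bash
ls; mkdir -p pics; cat > h.py <<'E'
import numpy as np,cv2
from bench import r
from scipy.spatial.transform import Rotation as Ro
def grab(n,save=None):
    o=r.get_obs();f=r.grab_frame(n)
    if save: cv2.imwrite('pics/'+save,f['color'][...,::-1])
    return o,f
def w(f,u,v,o=None,z=None):
    if z is None:
        p=f['z_map'][int(v)-1:int(v)+2,int(u)-1:int(u)+2]; z=np.median(p[p>0])
    q=cv2.undistortPoints(np.array([[[u,v]]],float),f['intrinsics'],f['dist_coeffs'])[0,0]
    c=np.array([q[0]*z,q[1]*z,z])
    if 'hand_eye' in f:
        t=f['hand_eye']@np.r_[c,1]
        return Ro.from_rotvec(o['orientation']).as_matrix()@t[:3]+o['tcp_pos']
    return f['R'].T@(c-f['t'])
E
python3 - <<'E'
from h import *
for n in ['scene','side','wrist']: o,f=grab(n,n+'0.png')
print(r.get_obs(), r.hold_point_z)
E
```

```text
pics
{'clock': 0.15, 'joints': array([ 1.05692933,  0.47760593,  0.02232916,  1.55618422, -0.01148615,
        1.10932033, -0.08309366]), 'qvel': array([ 0.00042182, -0.00195802,  0.00108669, -0.00228886,  0.0001749 ,
       -0.00027215, -0.00047836]), 'tau': array([ 1.95955930e-03, -5.96931839e+01,  1.60987012e+00, -2.81492257e+01,
        1.26985833e-02,  6.54624542e-03, -2.65664380e-05]), 'tcp_pos': array([ 0.26637537, -0.61999379,  0.40396839]), 'orientation': array([-2.62296027e+00,  1.72783651e+00,  1.90514843e-03]), 'contact_force': array([-0.4724982 ,  0.29054595,  0.00845989]), 'moment': array([-0.03946468,  0.04978212,  0.00099305]), 'grip_width': 0.08498794966288485} 0.1547
```

View pics/scene0.png

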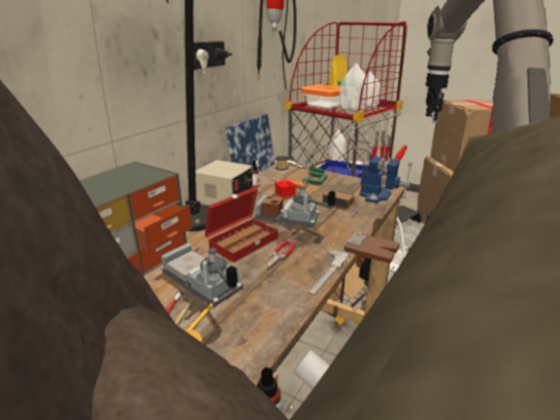

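View pics/side0.png

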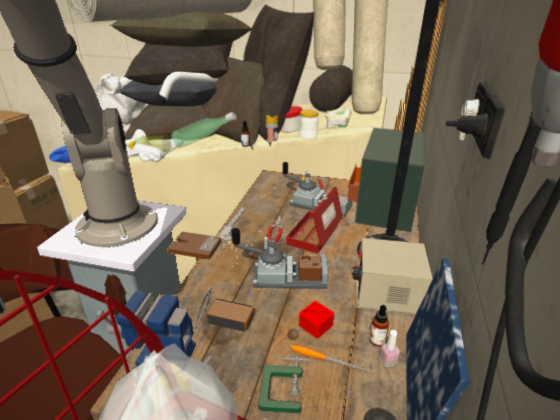

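View pics/wrist0.png

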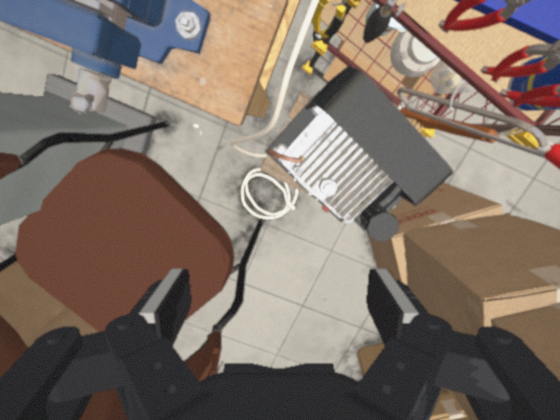

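The pictures show two clamps. In the side view, the one at (290,265) has a brown block at (312,265) and its black knob at (236,236). The second is at (308,195) with its knob at (285,168). The look-alike blocks there are the brown one loose on the table at (230,314) and the red one at (316,319). I'll check this in close crops and measure.

```bash
python3 - <<'E'
from h import *
o,s=grab('side');o,c=grab('scene')
a=cv2.resize(s['color'][210:300,210:340],None,fx=5,fy=5,interpolation=cv2.INTER_CUBIC)[:450,:650]
b=cv2.resize(c['color'][175:240,245:365],None,fx=5,fy=5,interpolation=cv2.INTER_CUBIC)
cv2.imwrite('pics/c1.png',a[...,::-1]);cv2.imwrite('pics/c2.png',b[...,::-1])
for u,v in [(236,236),(236,232),(268,246),(312,260),(285,168),(308,180),(230,312)]: print('side',u,v,w(s,u,v).round(3))
for u,v in [(332,198),(272,203),(300,195),(232,276),(185,262)]: print('scene',u,v,w(c,u,v).round(3))
E
```

```text
side 236 236 [ 0.429 -0.111  0.101]
side 236 232 [ 0.429 -0.11   0.112]
side 268 246 [ 0.506 -0.09   0.07 ]
side 312 260 [ 0.62  -0.092  0.049]
side 285 168 [0.446 0.326 0.098]
side 308 180 [0.534 0.284 0.084]
side 230 312 [ 0.478 -0.294  0.028]
scene 332 198 [ 0.421 -0.096  0.1  ]
scene 272 203 [ 0.611 -0.088  0.043]
scene 300 195 [ 0.529 -0.113  0.078]
scene 232 276 [0.438 0.343 0.104]
scene 185 262 [0.631 0.276 0.031]
```

View pics/c1.png

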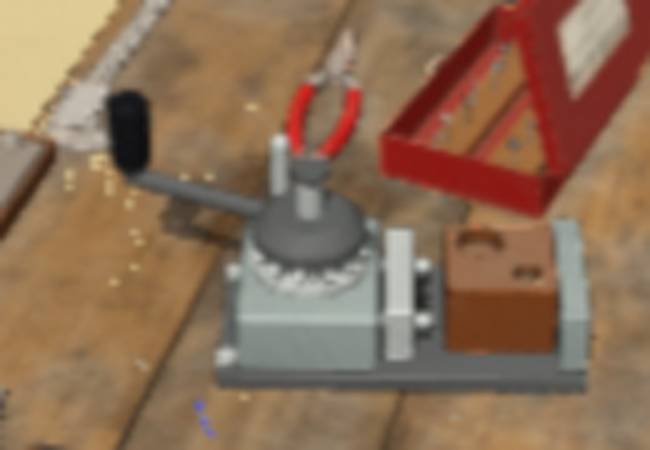

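View pics/c2.png

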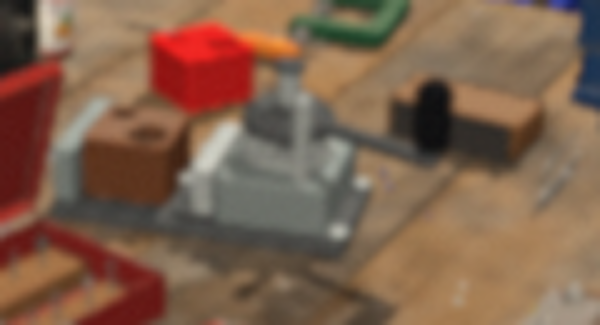

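The choice is confirmed: the wooden-block clamp is at about x 0.43–0.65, y -0.1, with its knob near (0.427,-0.105,0.10). The other clamp is at y≈0.3. Next I'll look with the wrist camera from above.

```bash
cat >> h.py <<'E'
def to(target,n=None,o=None,yaw=None):
    "print tool-frame scaled dp total and rotvec to a target TCP world; yaw=desired world angle of tool x"
    o=o or r.get_obs();R=Ro.from_rotvec(o['orientation']).as_matrix()
    d=np.array(target)-o['tcp_pos'];L=np.linalg.norm(d);t=R.T@d
    print('tcp',o['tcp_pos'].round(4),'yaw',np.degrees(np.arctan2(R[1,0],R[0,0])).round(1),'tilt',R[:,2].round(3),'dist',L.round(4),'tool d scaled',(t/0.12).round(3))
    return t/0.12
E
python3 - <<'E'
from h import *
o,f=grab('wrist');print(f['hand_eye'].round(3),f['intrinsics'].round(0))
print(Ro.from_rotvec(o['orientation']).as_matrix().round(3))
t=to([0.43,-0.12,0.42]); print(t/14)
E
```

```text
[[ 1.     0.001 -0.    -0.   ]
 [-0.001  0.954  0.298 -0.077]
 [ 0.    -0.298  0.954  0.031]
 [ 0.     0.     0.     1.   ]] [[303.   0. 278.]
 [  0. 303. 214.]
 [  0.   0.   1.]]
[[ 0.395 -0.919 -0.   ]
 [-0.919 -0.395  0.001]
 [-0.001  0.    -1.   ]]
tcp [ 0.2664 -0.6201  0.4044] yaw -66.7 tilt [-0.     0.001 -1.   ] dist 0.5264 tool d scaled [-3.291 -2.898 -0.128]
[-0.23507843 -0.20696463 -0.0091641 ]
```

>>> {"api": "apply_moves", "payload": {
  "dp": [
    [-0.235,-0.207,-0.01],
    [-0.235,-0.207,-0.01],
    [-0.235,-0.207,-0.01],
    [-0.235,-0.207,-0.01],
    [-0.235,-0.207,-0.01],
    [-0.235,-0.207,-0.01],
    [-0.235,-0.207,-0.01],
    [-0.235,-0.207,-0.01],
    [-0.235,-0.207,-0.01],
    [-0.235,-0.207,-0.01],
    [-0.235,-0.207,-0.01],
    [-0.235,-0.207,-0.01],
    [-0.235,-0.207,-0.01],
    [-0.235,-0.207,-0.01],
    [0,0,0],
    [0,0,0],
    [0,0,0]
  ],
  "twist": [
    [0,0,0],
    [0,0,0],
    [0,0,0],
    [0,0,0],
    [0,0,0],
    [0,0,0],
    [0,0,0],
    [0,0,0],
    [0,0,0],
    [0,0,0],
    [0,0,0],
    [0,0,0],
    [0,0,0],
    [0,0,0],
    [0,0,0.065],
    [0,0,0.065],
    [0,0,0.065]
  ],
  "jaw": [0,0,0,0,0,0,0,0,0,0,0,0,0,0,0,0,0],
  "grip_force": 60
}}

```text
clock: 2.0
tcp_pos: [0.4353, -0.0994, 0.4218]
orientation: [-2.205, 2.238, -0.009]
contact_force: [-0.2, 0.3, -0.6]
grip_width: 0.0851
```

```bash
python3 - <<'E'
from h import *
to([0.43,-0.12,0.42]); print(r.get_obs()['joints'].round(3))
o,f=grab('wrist','w1.png');np.savez('w1.npz',z=f['z_map'])
E
```

```text
tcp [ 0.4353 -0.0994  0.4218] yaw -90.9 tilt [ 0.004 -0.004 -1.   ] dist 0.0213 tool d scaled [0.172 0.042 0.016]
[ 0.371  0.094 -0.304  2.039  0.038  1.008 -1.538]
```

View pics/w1.png

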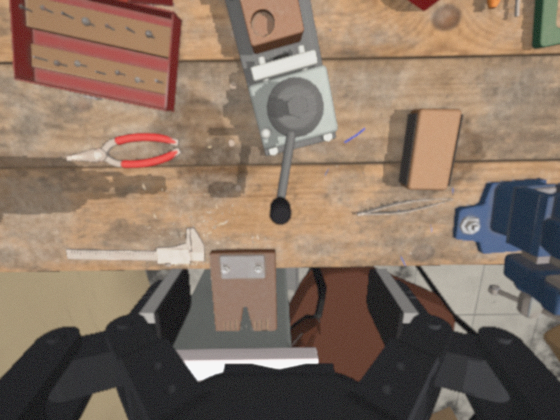

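The wrist image shows the black knob at (280,210), the hub at about (297,105), the jaw bar at (284,66) and the wooden block at (272,22). I'll measure these precisely.

```bash
python3 - <<'E'
from h import *
o,f=grab('wrist')
a=cv2.resize(f['color'][0:230,200:370],None,fx=3.4,fy=3.4,interpolation=cv2.INTER_CUBIC)[:600]
cv2.imwrite('pics/c3.png',cv2.resize(f['color'][60:225,220:370],None,fx=3.6,fy=3.6,interpolation=cv2.INTER_CUBIC)[...,::-1])
H,W=f['z_map'].shape
# full cloud
vv,uu=np.mgrid[0:240,180:380]
q=cv2.undistortPoints(np.stack([uu.ravel(),vv.ravel()],1)[:,None].astype(float),f['intrinsics'],f['dist_coeffs'])[:,0]
z=f['z_map'][0:240,180:380].ravel()
c=np.c_[q*z[:,None],z]; t=c@f['hand_eye'][:3,:3].T+f['hand_eye'][:3,3]
P=t@Ro.from_rotvec(o['orientation']).as_matrix().T+o['tcp_pos']
col=f['color'][0:240,180:380].reshape(-1,3).astype(int)
np.savez('cl.npz',P=P,col=col,uu=uu.ravel(),vv=vv.ravel())
k=(P[:,2]>0.105)&(z>0)&(P[:,0]<0.47); print('knob top',k.sum(),P[k].mean(0),P[k].min(0),P[k].max(0), uu.ravel()[k].mean(),vv.ravel()[k].mean())
for lo in np.arange(0.05,0.13,0.01):
    m=(P[:,2]>lo)&(P[:,2]<lo+.01)&(P[:,0]>0.46)
    if m.any(): print(lo.round(2),m.sum(),P[m].mean(0).round(4),P[m].min(0).round(3),P[m].max(0).round(3))
for u,v in [(300,101),(281,54),(286,66),(310,68),(253,73)]: print(u,v,w(f,u,v,o).round(4))
E
```

```text
knob top 402 [ 0.42749588 -0.10154375  0.11497312] [ 0.41603832 -0.11234073  0.10505133] [ 0.43647678 -0.09101976  0.11842118] 279.85074626865674 213.17164179104478
0.05 909 [ 0.608  -0.0988  0.0507] [ 0.503 -0.126  0.05 ] [ 0.624 -0.067  0.054]
0.06 174 [ 0.523  -0.1159  0.0688] [ 0.461 -0.147  0.061] [ 0.553 -0.09   0.07 ]
0.07 2555 [ 0.5184 -0.1166  0.075 ] [ 0.46  -0.146  0.07 ] [ 0.552 -0.09   0.08 ]
0.08 2 [ 0.5053 -0.0883  0.0826] [ 0.505 -0.089  0.081] [ 0.505 -0.088  0.084]
0.09 88 [ 0.5006 -0.0887  0.0966] [ 0.496 -0.093  0.092] [ 0.505 -0.084  0.1  ]
0.1 340 [ 0.5239 -0.1181  0.1033] [ 0.515 -0.127  0.101] [ 0.533 -0.109  0.105]
300 101 [ 0.5282 -0.1217  0.1028]
281 54 [ 0.5797 -0.1065  0.0315]
286 66 [ 0.5664 -0.1114  0.0416]
310 68 [ 0.564  -0.1366  0.0414]
253 73 [ 0.5603 -0.0765  0.0423]
```

View pics/c3.png

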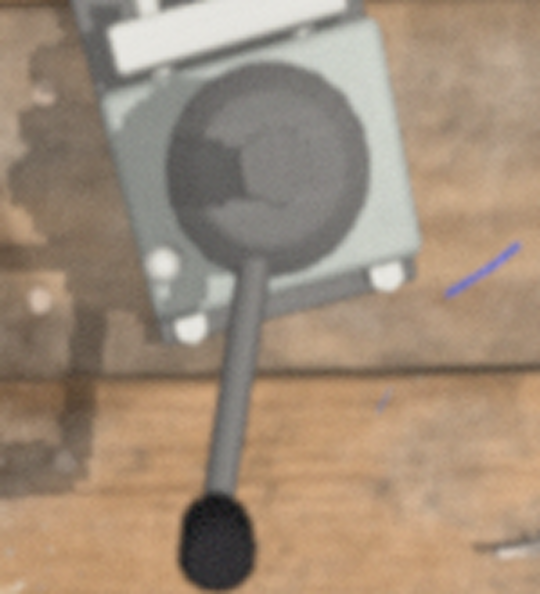

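Axis is at (0.524,-0.118), its cap at z 0.103. The knob centre is at (0.426,-0.1015), top 0.116, 0.099 m from the axis (100 expected). The post is 37.5 mm from the axis (38 expected), and the lever is about 23° clockwise of -x. All of this agrees with the description, so I'll descend.

>>> {"api": "apply_moves", "payload": {
  "dp": [
    [0.02,0.078,0.2],
    [0,0,0.28],
    [0,0,0.28],
    [0,0,0.28],
    [0,0,0]
  ],
  "twist": [
    [0,0,0],
    [0,0,0],
    [0,0,0],
    [0,0,0],
    [0,0,0]
  ],
  "jaw": [0,0,0,0,0]
}}

```text
clock: 2.6
tcp_pos: [0.4272, -0.1041, 0.2956]
orientation: [-2.227, 2.21, -0.019]
contact_force: [-0.5, 0.3, -0.1]
grip_width: 0.0855
```

```bash
python3 - <<'E'
from h import *
to([0.4255,-0.1010,0.254])
o,f=grab('wrist','w2.png')
k=(f['color'].max(2)<45)
P=[]
for v in range(200,420,2):
  for u in range(200,360,2):
    z=f['z_map'][v,u]
    if z>0:
      p=w(f,u,v,o,z)
      if 0.1<p[2]<0.125 and p[0]<0.47: P.append(p)
P=np.array(P)
if len(P): print(len(P),P.min(0),P.max(0),P.mean(0))
E
```

```text
tcp [ 0.4272 -0.1041  0.2956] yaw -89.6 tilt [ 0.011 -0.006 -1.   ] dist 0.0418 tool d scaled [-0.028  0.018  0.347]
327 [ 0.41750917 -0.112398    0.1001051 ] [ 0.43664069 -0.09095295  0.11782399] [ 0.4291547  -0.10159387  0.1136681 ]
```

View pics/w2.png

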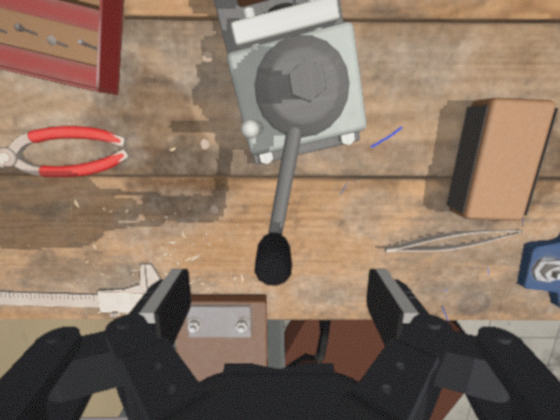

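>>> {"api": "apply_moves", "payload": {
  "dp": [
    [-0.022,0.01,0.12],
    [0,0,0.12],
    [0,0,0.11],
    [0,0,0]
  ],
  "twist": [
    [-0.005,-0.003,0],
    [0,0,0],
    [0,0,0],
    [0,0,0]
  ],
  "jaw": [0,0,0,0]
}}

```text
clock: 3.05
tcp_pos: [0.4302, -0.1019, 0.2588]
orientation: [-2.229, 2.203, -0.015]
contact_force: [0.3, 0.2, 0.3]
grip_width: 0.0853
```

```bash
python3 - <<'E'
from h import *
to([0.426,-0.1015,0.253])
o,f=grab('wrist','w3.png')
E
```

```text
tcp [ 0.4302 -0.1019  0.2588] yaw -89.3 tilt [ 0.012 -0.001 -1.   ] dist 0.0071 tool d scaled [-0.004  0.035  0.048]
```

View pics/w3.png

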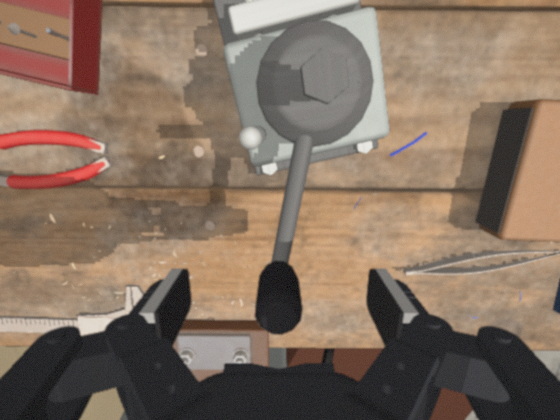

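>>> {"api": "apply_moves", "payload": {
  "dp": [
    [-0.004,0.045,0.045],
    [0,0.01,0.01]
  ],
  "twist": [
    [0,0,0],
    [0,0,0]
  ],
  "jaw": [0,0]
}}

```text
clock: 3.3
tcp_pos: [0.4247, -0.1015, 0.2544]
orientation: [-2.228, 2.201, -0.021]
contact_force: [-0.9, -0.6, -0.1]
grip_width: 0.0857
```

```bash
python3 - <<'E'
from h import *
to([0.424,-0.1015,0.253]);print(r.get_obs()['joints'].round(3))
E
```

```text
tcp [ 0.4247 -0.1015  0.2544] yaw -89.3 tilt [ 0.017 -0.002 -1.   ] dist 0.0015 tool d scaled [-0.     0.006  0.011]
[ 0.333  0.33  -0.279  2.224  0.164  0.588 -1.625]
```

Hold point is about (0.427,-0.102,0.099). Closing.

>>> {"api": "apply_moves", "payload": {
  "dp": [
    [0,0,0],
    [0,0,0],
    [0,0,0],
    [0,0,0],
    [0,0,0],
    [0,0,0],
    [0,0,0],
    [0,0,0]
  ],
  "twist": [
    [0,0,0],
    [0,0,0],
    [0,0,0],
    [0,0,0],
    [0,0,0],
    [0,0,0],
    [0,0,0],
    [0,0,0]
  ],
  "jaw": [255,255,255,255,255,255,255,255],
  "grip_force": 60
}}

```text
clock: 4.1
tcp_pos: [0.4248, -0.1016, 0.2557]
orientation: [-2.227, 2.2, -0.024]
contact_force: [-0.3, -0.0, 2.0]
grip_width: 0.0203
```

```bash
python3 - <<'E'
from h import *
to([0.424,-0.1015,0.253]);
o,f=grab('wrist','w4.png')
E
```

```text
tcp [ 0.4248 -0.1016  0.2557] yaw -89.3 tilt [ 0.019 -0.003 -1.   ] dist 0.0029 tool d scaled [-0.001  0.007  0.023]
```

View pics/w4.png

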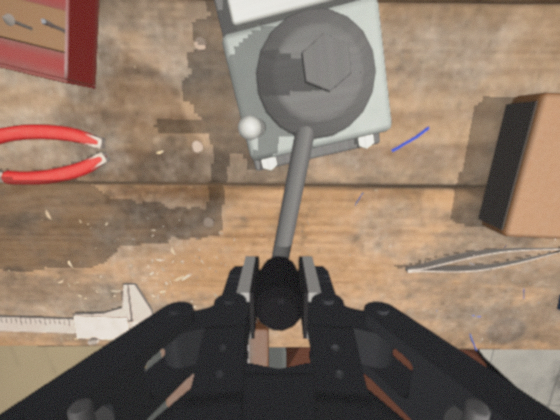

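The knob sits between the pads with a width of 20 mm. Lifting.

>>> {"api": "apply_moves", "payload": {
  "dp": [
    [0,0,-0.04],
    [0,0,-0.04],
    [0,0,-0.035],
    [0,0,0],
    [0,0,0],
    [0,0,0]
  ],
  "twist": [
    [0,0,0],
    [0,0,0],
    [0,0,0],
    [0,0,0],
    [0,0,0],
    [0,0,0]
  ],
  "jaw": [255,255,255,255,255,255]
}}

```text
clock: 4.75
tcp_pos: [0.4249, -0.1017, 0.2701]
orientation: [-2.226, 2.199, -0.025]
contact_force: [2.6, -0.0, -6.6]
grip_width: 0.0202
```

```bash
python3 - <<'E'
from h import *
to([0.424,-0.1015,0.2685])
o,f=grab('wrist','w5.png')
o,s=grab('side'); cv2.imwrite('pics/s5.png',cv2.resize(s['color'][200:300,210:340],None,fx=5,fy=5,interpolation=cv2.INTER_CUBIC)[...,::-1])
P=[w(s,u,v,o) for v in range(243,247) for u in range(268,276)];print(np.median(P,0))
E
```

```text
tcp [ 0.4249 -0.1017  0.2701] yaw -89.3 tilt [ 0.02  -0.002 -1.   ] dist 0.0018 tool d scaled [-0.002  0.008  0.013]
[ 0.52415439 -0.12237246  0.10061774]
```

View pics/w5.png

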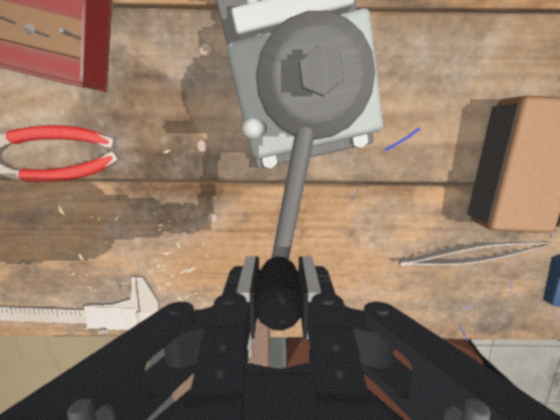

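View pics/s5.png

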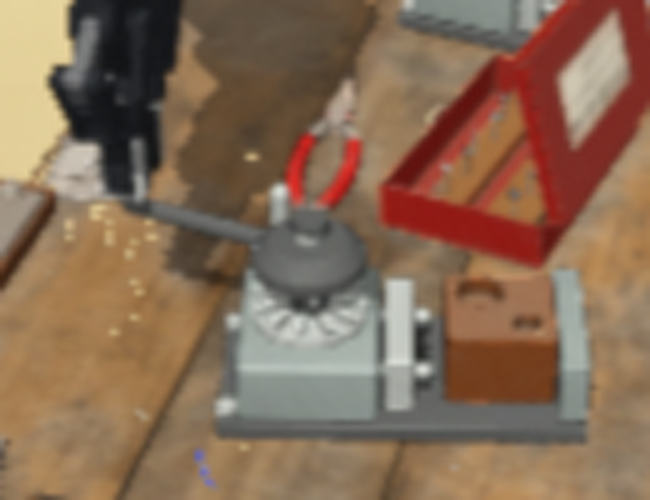

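The lever is about 14 mm up, with the teeth visible apart in the side crop at (310,320). Next I'll work out the swing back: 60° counter-clockwise seen from above, with the tool turning half as much.

```bash
cat >> h.py <<'E'
AX=np.array([0.524,-0.118])
def arc(a0,a1,n,yawtot=0,dz=0.,rad=0.1,corr=(0,0)):
    "rows for knob from angle a0 to a1 (deg, world) tool yawing by yawtot deg (world +z)"
    R=Ro.from_rotvec(r.get_obs()['orientation']).as_matrix()
    A=np.radians(np.linspace(a0,a1,n+1));p=AX+rad*np.c_[np.cos(A),np.sin(A)]
    rows=[];tw=-(yawtot/n)/120
    for i in range(n):
        Ri=Ro.from_euler('z',yawtot/n*i,degrees=True).as_matrix()@R
        d=np.r_[p[i+1]-p[i],dz/n]; d[:2]+=np.array(corr)/n
        rows.append((Ri.T@d/0.12).round(3).tolist())
    print(rows);print('twist z',round(tw,4))
def knobang():
    o=r.get_obs();R=Ro.from_rotvec(o['orientation']).as_matrix();h=o['tcp_pos']+R[:,2]*0.155
    d=h[:2]-AX;print('hold',h.round(4),'ang',np.degrees(np.arctan2(d[1],d[0]))%360,'rad',np.linalg.norm(d),'F',o['contact_force'].round(1),'w',o['grip_width'].round(4),'t',o['clock'], 'yaw',np.degrees(np.arctan2(R[1,0],R[0,0])).round(1),'tilt',R[:,2].round(3),'j',o['joints'].round(2))
E
python3 - <<'E'
from h import *
knobang();arc(170.4,200.4,7,15)
E
```

```text
Traceback (most recent call last):
  File "h.py", line 36, in knobang
    d=h[:2]-AX;print('hold',h.round(4),'ang',np.degrees(np.arctan2(d[1],d[0]))%360,'rad',np.linalg.norm(d),'F',o['contact_force'].round(1),'w',o['grip_width'].round(4),'t',o['clock'], 'yaw',np.degrees(np.arctan2(R[1,0],R[0,0])).round(1),'tilt',R[:,2].round(3),'j',o['joints'].round(2))
                                                                                                                                               ^^^^^^^^^^^^^^^^^^^^^
AttributeError: 'float' object has no attribute 'round'
```

```bash
sed -i "s/o\['grip_width'\].round(4)/round(o['grip_width'],4)/" h.py
python3 - <<'E'
from h import *
knobang();arc(170.4,200.4,7,15)
E
```

```text
hold [ 0.4281 -0.1021  0.1151] ang 170.59440613416558 rad 0.09723673968752441 F [ 2.9 -0.1 -7.3] w 0.0199 t 4.85 yaw -89.3 tilt [ 0.02  -0.002 -1.   ] j [ 0.34  0.3  -0.29  2.21  0.15  0.62 -1.61]
[[0.062, 0.009, -0.0], [0.062, 0.007, 0.0], [0.062, 0.004, 0.0], [0.062, 0.002, 0.0], [0.062, -0.0, 0.0], [0.062, -0.003, 0.0], [0.062, -0.005, 0.0]]
twist z -0.0179
```

>>> {"api": "apply_moves", "payload": {
  "dp": [
    [0.062,0.009,0],
    [0.062,0.007,0],
    [0.062,0.004,0],
    [0.062,0.002,0],
    [0.062,0,0],
    [0.062,-0.003,0],
    [0.062,-0.005,0]
  ],
  "twist": [
    [0,0,-0.018],
    [0,0,-0.018],
    [0,0,-0.018],
    [0,0,-0.018],
    [0,0,-0.018],
    [0,0,-0.018],
    [0,0,-0.018]
  ],
  "jaw": [255,255,255,255,255,255,255]
}}

```text
clock: 5.55
tcp_pos: [0.428, -0.141, 0.2667]
orientation: [-2.53, 1.839, 0.002]
contact_force: [-1.0, 8.7, -6.2]
grip_width: 0.0203
```

```bash
python3 - <<'E'
from h import *
knobang()
o,f=grab('wrist','w6.png')
E
```

```text
hold [ 0.429  -0.1391  0.1117] ang 192.53943673518825 rad 0.09728024195571042 F [-1.   8.7 -6.2] w 0.0203 t 5.55 yaw -72.0 tilt [ 0.007  0.012 -1.   ] j [ 0.48  0.34 -0.34  2.18  0.16  0.65 -1.23]
```

View pics/w6.png

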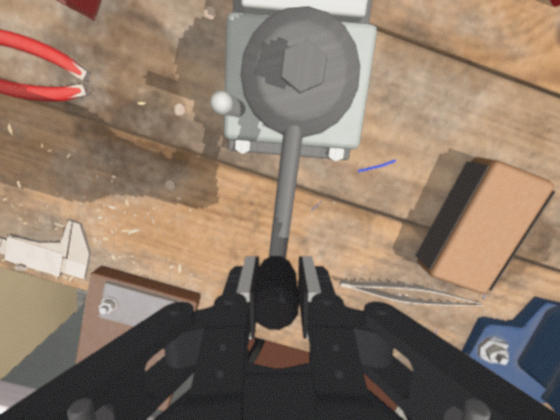

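```bash
python3 - <<'E'
from h import *
knobang()
o,f=grab('wrist')
P=np.array([w(f,u,v,o) for u in range(292,316,3) for v in range(58,78,3)]);print('cap',np.median(P,0))
o,s=grab('side'); cv2.imwrite('pics/s6.png',cv2.resize(s['color'][200:300,210:340],None,fx=5,fy=5,interpolation=cv2.INTER_CUBIC)[...,::-1])
arc(192.5,230.4,7,15,dz=0.003)
E
```

```text
hold [ 0.4291 -0.1403  0.1116] ang 193.234251657532 rad 0.09746556528053932 F [-0.8  3.7 -6.9] w 0.0204 t 5.6 yaw -72.0 tilt [ 0.007  0.011 -1.   ] j [ 0.48  0.34 -0.34  2.18  0.16  0.65 -1.23]
cap [ 0.52382055 -0.11904517  0.10314173]
[[0.079, 0.003, -0.004], [0.079, -0.001, -0.004], [0.078, -0.006, -0.004], [0.078, -0.01, -0.004], [0.077, -0.014, -0.004], [0.076, -0.019, -0.004], [0.075, -0.023, -0.004]]
twist z -0.0179
```

View pics/s6.png

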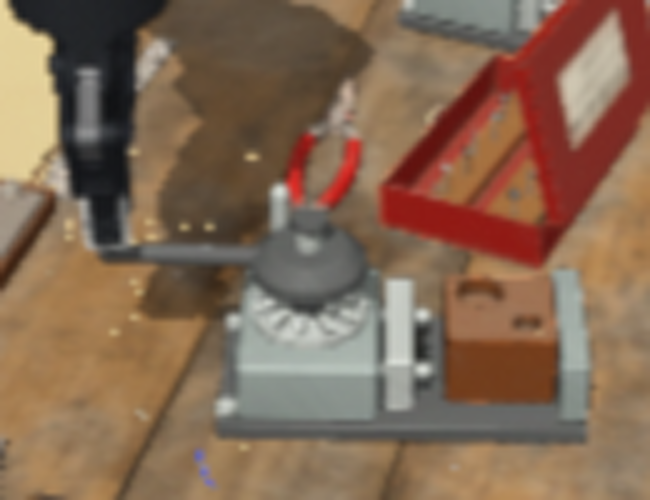

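Lever still lifted and the jaw unmoved; the 8.7 N was only transient lag, back to 3.7 N. Continuing the swing with a small lift.

>>> {"api": "apply_moves", "payload": {
  "dp": [
    [0.079,0.003,-0.007],
    [0.079,-0.001,-0.007],
    [0.078,-0.006,-0.007],
    [0.078,-0.01,-0.007],
    [0.077,-0.014,-0.007],
    [0.076,-0.019,-0.007],
    [0.06,-0.018,-0.007],
    [0,0,0],
    [0,0,0]
  ],
  "twist": [
    [0,0,-0.018],
    [0,0,-0.018],
    [0,0,-0.018],
    [0,0,-0.018],
    [0,0,-0.018],
    [0,0,-0.018],
    [0,0,-0.018],
    [0,0,0],
    [0,0,0]
  ],
  "jaw": [255,255,255,255,255,255,255,255,255]
}}

```text
clock: 6.6
tcp_pos: [0.4513, -0.1852, 0.2644]
orientation: [-2.771, 1.462, 0.055]
contact_force: [-0.2, 2.3, -5.1]
grip_width: 0.0204
```

```bash
python3 - <<'E'
from h import *
knobang()
o,f=grab('wrist','w7.png')
o,s=grab('side'); cv2.imwrite('pics/s7.png',cv2.resize(s['color'][200:300,210:340],None,fx=5,fy=5,interpolation=cv2.INTER_CUBIC)[...,::-1])
E
```

```text
hold [ 0.4471 -0.1815  0.1095] ang 219.54300216826377 rad 0.09974704366983347 F [-0.2  2.3 -5.1] w 0.0204 t 6.6 yaw -55.6 tilt [-0.027  0.024 -0.999] j [ 0.59  0.4  -0.39  2.08  0.2   0.72 -0.9 ]
```

View pics/s7.png

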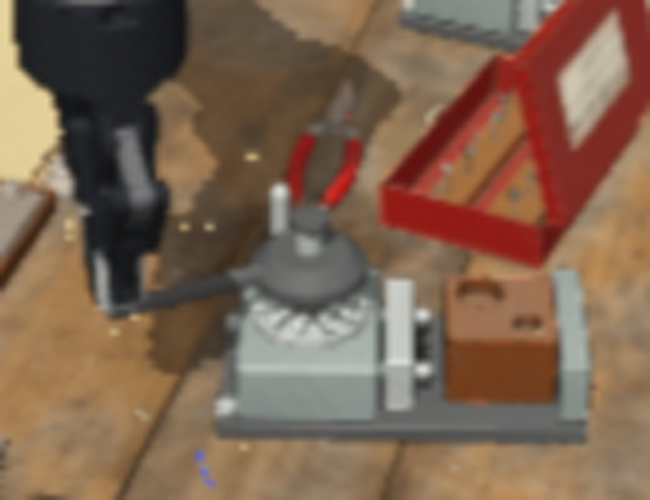

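View pics/w7.png

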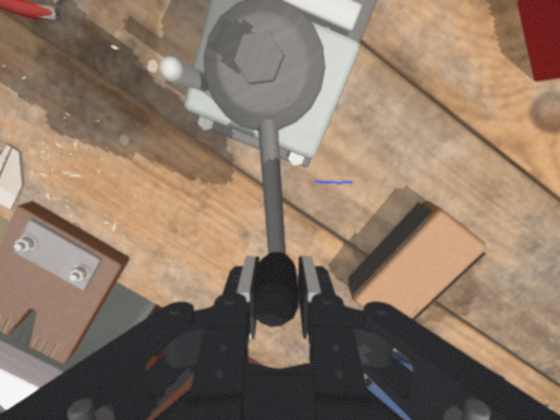

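>>> {"api": "apply_moves", "payload": {
  "dp": [
    [-0.023,0.006,-0.03],
    [-0.022,0.005,-0.03],
    [0,0,0]
  ],
  "twist": [
    [0.002,0.008,0],
    [0.002,0.008,0],
    [0,0,0]
  ],
  "jaw": [255,255,255]
}}

```text
clock: 7.0
tcp_pos: [0.4462, -0.1802, 0.2722]
orientation: [2.778, -1.466, -0.002]
contact_force: [0.8, 1.7, -6.9]
grip_width: 0.02
```

```bash
python3 - <<'E'
from h import *
knobang();arc(219.5,231.5,4,0,dz=0.003)
E
```

```text
hold [ 0.446  -0.1802  0.1172] ang 218.53698005208008 rad 0.09976115593996203 F [ 0.8  1.7 -6.9] w 0.02 t 7.0 yaw -55.7 tilt [-0.001  0.    -1.   ] j [ 0.58  0.37 -0.38  2.1   0.21  0.7  -0.92]
[[0.043, -0.005, -0.006], [0.043, -0.007, -0.006], [0.043, -0.01, -0.006], [0.042, -0.012, -0.006]]
twist z -0.0
```

>>> {"api": "apply_moves", "payload": {
  "dp": [
    [0.043,-0.005,0],
    [0.043,-0.007,0],
    [0.043,-0.01,0],
    [0.043,-0.012,0],
    [0.02,-0.006,0],
    [0,0,0],
    [0,0,0]
  ],
  "twist": [
    [0,0,0],
    [0,0,0],
    [0,0,0],
    [0,0,0],
    [0,0,0],
    [0,0,0],
    [0,0,0]
  ],
  "jaw": [255,255,255,255,255,255,255]
}}

```text
clock: 7.7
tcp_pos: [0.4585, -0.1932, 0.2692]
orientation: [2.78, -1.454, -0.032]
contact_force: [-1.2, 5.4, -6.3]
grip_width: 0.0203
```

```bash
python3 - <<'E'
from h import *
knobang()
E
```

```text
hold [ 0.4554 -0.1924  0.1143] ang 227.31729462519482 rad 0.10118353605561978 F [-1.2  5.4 -6.3] w 0.0203 t 7.7 yaw -55.2 tilt [-0.02   0.005 -1.   ] j [ 0.59  0.4  -0.38  2.06  0.22  0.73 -0.89]
```

>>> {"api": "apply_moves", "payload": {
  "dp": [
    [0.03,-0.01,0],
    [0.01,-0.004,0],
    [0,0,0]
  ],
  "twist": [
    [0.006,0.007,0],
    [0,0,0],
    [0,0,0]
  ],
  "jaw": [255,255,255]
}}

```text
clock: 8.0
tcp_pos: [0.4594, -0.1954, 0.2672]
orientation: [2.782, -1.45, -0.019]
contact_force: [-0.6, 5.5, -5.2]
grip_width: 0.0196
```

```bash
python3 - <<'E'
from h import *
knobang()
o,s=grab('side'); cv2.imwrite('pics/s8.png',cv2.resize(s['color'][200:300,210:340],None,fx=5,fy=5,interpolation=cv2.INTER_CUBIC)[...,::-1])
E
```

```text
hold [ 0.4574 -0.195   0.1122] ang 229.14998053519815 rad 0.1017838890828096 F [-0.6  5.5 -5.2] w 0.0196 t 8.0 yaw -55.1 tilt [-0.013  0.002 -1.   ] j [ 0.59  0.41 -0.38  2.06  0.22  0.72 -0.89]
```

View pics/s8.png

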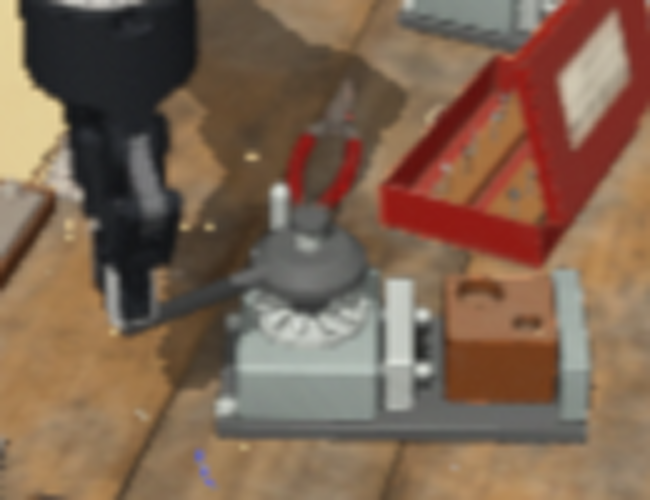

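At 229° (60° back would be 230.6°), within the play. Lowering into the teeth.

>>> {"api": "apply_moves", "payload": {
  "dp": [
    [0.01,0,0.035],
    [0,0,0.035],
    [0,0,0.03],
    [0,0,0.01],
    [0,0,0]
  ],
  "twist": [
    [0,0.004,0],
    [0,0,0],
    [0,0,0],
    [0,0,0],
    [0,0,0]
  ],
  "jaw": [255,255,255,255,255]
}}

```text
clock: 8.55
tcp_pos: [0.4604, -0.1961, 0.2558]
orientation: [2.779, -1.446, -0.008]
contact_force: [-0.9, 6.4, -2.1]
grip_width: 0.02
```

```bash
python3 - <<'E'
from h import *
knobang()
o,s=grab('side'); cv2.imwrite('pics/s9.png',cv2.resize(s['color'][200:300,210:340],None,fx=5,fy=5,interpolation=cv2.INTER_CUBIC)[...,::-1])
E
```

```text
hold [ 0.459  -0.197   0.1008] ang 230.54106433137235 rad 0.10227074190792305 F [-0.9  6.4 -2.1] w 0.02 t 8.55 yaw -55.0 tilt [-0.009 -0.006 -1.   ] j [ 0.58  0.43 -0.36  2.07  0.24  0.69 -0.91]
```

View pics/s9.png

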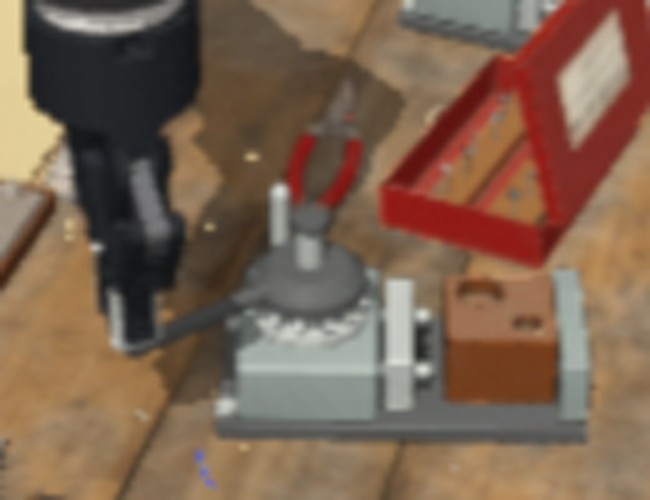

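The lever has dropped in: the hub sits on the ring as at the start, with hold height 0.1008 against 0.1007 at the grasp. Now turning clockwise.

```bash
python3 - <<'E'
from h import *
arc(230.5,200,7,-15,dz=-0.001)
E
```

```text
[[-0.062, 0.015, 0.001], [-0.062, 0.012, 0.001], [-0.063, 0.01, 0.001], [-0.063, 0.007, 0.001], [-0.063, 0.005, 0.001], [-0.063, 0.002, 0.001], [-0.063, -0.0, 0.001]]
twist z 0.0179
```

>>> {"api": "apply_moves", "payload": {
  "dp": [
    [-0.062,0.015,0.001],
    [-0.062,0.012,0.001],
    [-0.063,0.01,0.001],
    [-0.063,0.007,0.001],
    [-0.063,0.005,0.001],
    [-0.063,0.002,0.001],
    [-0.063,0,0.001]
  ],
  "twist": [
    [0,0,0.018],
    [0,0,0.018],
    [0,0,0.018],
    [0,0,0.018],
    [0,0,0.018],
    [0,0,0.018],
    [0,0,0.018]
  ],
  "jaw": [255,255,255,255,255,255,255]
}}

```text
clock: 9.3
tcp_pos: [0.4354, -0.1659, 0.2578]
orientation: [2.533, -1.841, 0.033]
contact_force: [0.9, -6.0, -9.1]
grip_width: 0.0201
```

```bash
python3 - <<'E'
from h import *
knobang()
o,s=grab('side'); cv2.imwrite('pics/s10.png',cv2.resize(s['color'][200:300,210:340],None,fx=5,fy=5,interpolation=cv2.INTER_CUBIC)[...,::-1])
E
```

```text
hold [ 0.4371 -0.1691  0.1028] ang 210.4436878888607 rad 0.10078718120684016 F [ 0.9 -6.  -9.1] w 0.0201 t 9.3 yaw -72.0 tilt [ 0.011 -0.021 -1.   ] j [ 0.48  0.36 -0.3   2.16  0.21  0.63 -1.23]
```

View pics/s10.png

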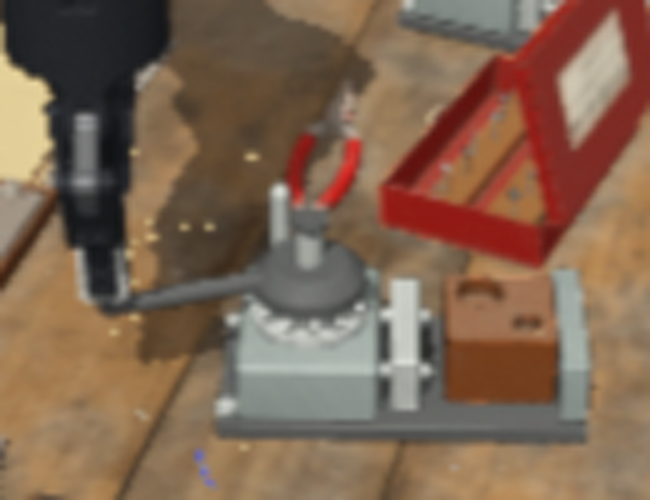

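```bash
python3 - <<'E'
from h import *
arc(210.4,186,6,-10,dz=-0.006)
E
```

```text
[[-0.058, 0.011, 0.007], [-0.059, 0.008, 0.007], [-0.059, 0.006, 0.007], [-0.059, 0.003, 0.007], [-0.059, 0.001, 0.007], [-0.059, -0.002, 0.007]]
twist z 0.0139
```

>>> {"api": "apply_moves", "payload": {
  "dp": [
    [-0.058,0.011,0.02],
    [-0.059,0.008,0.007],
    [-0.059,0.006,0.007],
    [-0.059,0.003,0.007],
    [-0.059,0.001,0.007],
    [-0.059,-0.002,0.007]
  ],
  "twist": [
    [-0.001,-0.006,0.014],
    [-0.001,-0.006,0.014],
    [0,-0.003,0.014],
    [0,-0.003,0.014],
    [0,-0.003,0.014],
    [0,-0.003,0.014]
  ],
  "jaw": [255,255,255,255,255,255]
}}

```text
clock: 9.95
tcp_pos: [0.4253, -0.1458, 0.2565]
orientation: [-2.319, 2.107, -0.006]
contact_force: [-3.9, -11.0, -1.0]
grip_width: 0.0201
```

```bash
python3 - <<'E'
from h import *
knobang()
arc(187,165,6,-10,dz=-0.004)
o,s=grab('side'); cv2.imwrite('pics/s11.png',cv2.resize(s['color'][200:300,210:340],None,fx=5,fy=5,interpolation=cv2.INTER_CUBIC)[...,::-1])
E
```

```text
hold [ 0.4266 -0.1452  0.1015] ang 195.61044154375182 rad 0.10111695931372777 F [ -3.9 -11.   -1. ] w 0.0201 t 9.95 yaw -84.5 tilt [ 0.009  0.004 -1.   ] j [ 0.43  0.35 -0.27  2.19  0.15  0.61 -1.43]
[[-0.053, -0.0, 0.006], [-0.053, -0.002, 0.006], [-0.053, -0.004, 0.006], [-0.053, -0.006, 0.006], [-0.053, -0.008, 0.006], [-0.052, -0.009, 0.006]]
twist z 0.0139
```

View pics/s11.png

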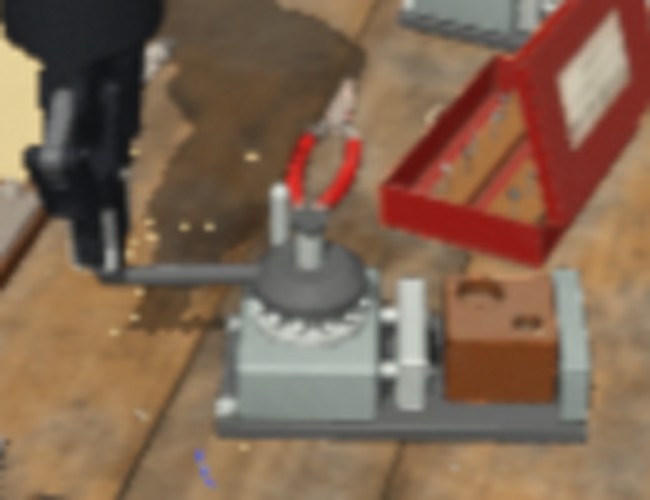

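The jaw is closing on the block, with the lever at 195.6°. Continuing.

```bash
python3 - <<'E'
from h import *
arc(195.6,168,6,-5,dz=-0.003)
E
```

```text
[[-0.066, 0.009, 0.004], [-0.067, 0.005, 0.004], [-0.067, 0.0, 0.004], [-0.067, -0.004, 0.004], [-0.066, -0.008, 0.004], [-0.066, -0.013, 0.004]]
twist z 0.0069
```

>>> {"api": "apply_moves", "payload": {
  "dp": [
    [-0.066,0.009,0.006],
    [-0.067,0.005,0.006],
    [-0.067,0,0.006],
    [-0.067,-0.004,0.006],
    [-0.066,-0.006,0.006]
  ],
  "twist": [
    [0,0,0.007],
    [0,0,0.007],
    [0,0,0.007],
    [0,0,0.007],
    [0,0,0.007]
  ],
  "jaw": [255,255,255,255,255]
}}

```text
clock: 10.5
tcp_pos: [0.4218, -0.1245, 0.2563]
orientation: [2.199, -2.238, 0.029]
contact_force: [-6.6, -12.0, 4.7]
grip_width: 0.0202
```

```bash
python3 - <<'E'
from h import *
knobang()
o,s=grab('side'); cv2.imwrite('pics/s12.png',cv2.resize(s['color'][200:300,210:340],None,fx=5,fy=5,interpolation=cv2.INTER_CUBIC)[...,::-1])
E
```

```text
hold [ 0.4233 -0.127   0.1013] ang 185.10076307634327 rad 0.10108055441821495 F [ -6.6 -12.    4.7] w 0.0202 t 10.5 yaw -91.0 tilt [ 0.01  -0.016 -1.   ] j [ 0.35  0.33 -0.24  2.22  0.16  0.6  -1.6 ]
```

View pics/s12.png

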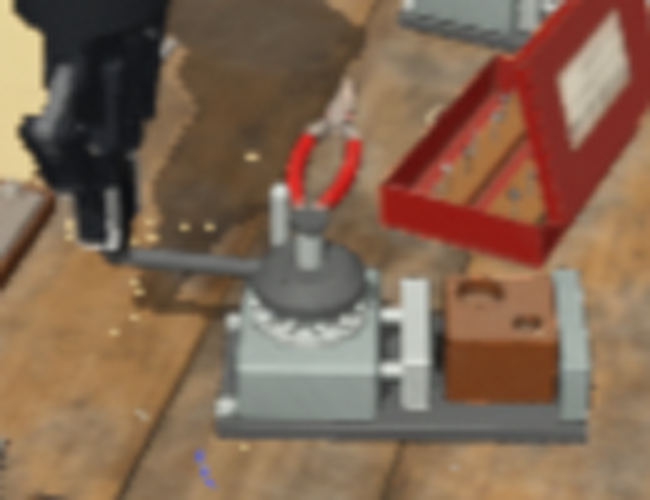

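>>> {"api": "apply_moves", "payload": {
  "dp": [
    [-0.067,0.003,0.002],
    [-0.067,0,0.002],
    [-0.067,-0.005,0.002],
    [-0.067,-0.009,0.002],
    [-0.067,-0.012,0.002]
  ],
  "twist": [
    [-0.003,-0.006,0],
    [-0.002,-0.006,0],
    [0,-0.004,0],
    [0,-0.004,0],
    [0,-0.004,0]
  ],
  "jaw": [255,255,255,255,255]
}}

```text
clock: 11.05
tcp_pos: [0.4238, -0.1012, 0.2571]
orientation: [-2.157, 2.271, 0.023]
contact_force: [-6.5, -7.6, 0.6]
grip_width: 0.0199
```

```bash
python3 - <<'E'
from h import *
knobang()
o,s=grab('side'); cv2.imwrite('pics/s13.png',cv2.resize(s['color'][200:300,210:340],None,fx=5,fy=5,interpolation=cv2.INTER_CUBIC)[...,::-1])
E
```

```text
hold [ 0.4232 -0.0985  0.1022] ang 169.02313598019796 rad 0.10262795003357757 F [-6.5 -7.6  0.6] w 0.0199 t 11.05 yaw -92.9 tilt [-0.003  0.017 -1.   ] j [ 0.33  0.33 -0.26  2.22  0.12  0.61 -1.64]
```

View pics/s13.png

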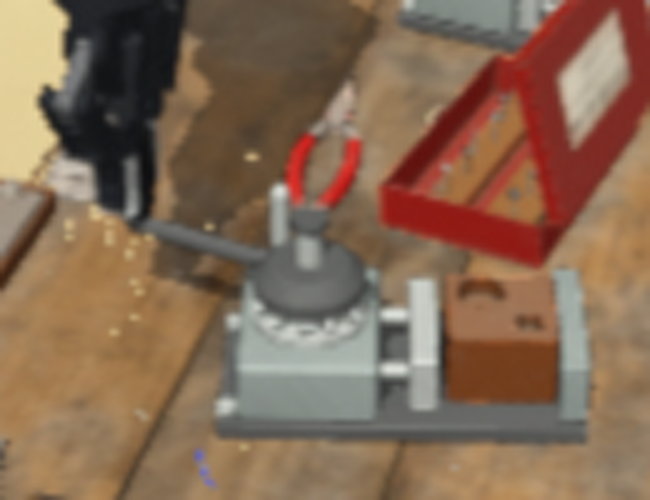

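>>> {"api": "apply_moves", "payload": {
  "dp": [
    [-0.06,-0.02,0.004],
    [-0.06,-0.018,0.004],
    [-0.06,-0.018,0.004]
  ],
  "twist": [
    [0,0,0],
    [0,0,0],
    [0,0,0]
  ],
  "jaw": [255,255,255]
}}

```text
clock: 11.4
tcp_pos: [0.4284, -0.0893, 0.2568]
orientation: [2.14, -2.294, -0.022]
contact_force: [-7.3, -7.8, 3.3]
grip_width: 0.0203
```

```bash
python3 - <<'E'
from h import *
knobang()
o,s=grab('side'); cv2.imwrite('pics/s14.png',cv2.resize(s['color'][200:300,210:340],None,fx=5,fy=5,interpolation=cv2.INTER_CUBIC)[...,::-1])
E
```

```text
hold [ 0.4264 -0.0882  0.1018] ang 163.02585770260043 rad 0.10199880300959314 F [-7.3 -7.8  3.3] w 0.0203 t 11.4 yaw -94.0 tilt [-0.013  0.007 -1.   ] j [ 0.29  0.33 -0.26  2.21  0.13  0.63 -1.7 ]
```

View pics/s14.png

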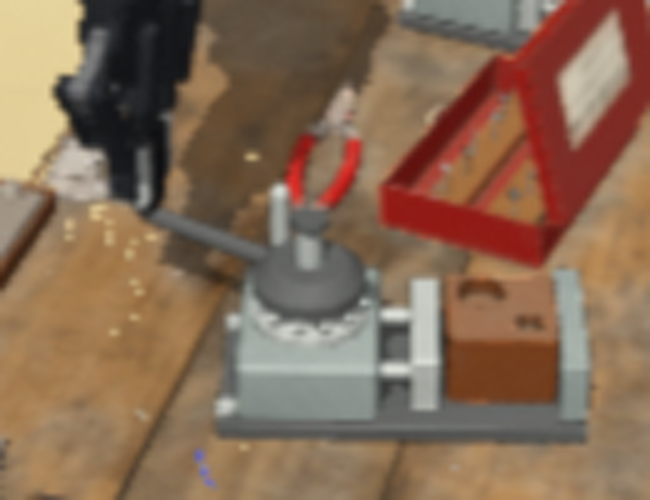

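The jaw is at the block, but the lever isn't firm yet (force still about 8 N). Pressing further.

>>> {"api": "apply_moves", "payload": {
  "dp": [
    [-0.06,-0.02,0.002],
    [-0.06,-0.022,0.002],
    [-0.06,-0.022,0.002]
  ],
  "twist": [
    [0,0,0],
    [0,0,0],
    [0,0,0]
  ],
  "jaw": [255,255,255]
}}

```text
clock: 11.75
tcp_pos: [0.433, -0.0806, 0.2566]
orientation: [2.1, -2.302, -0.021]
contact_force: [-12.2, -16.2, 6.4]
grip_width: 0.02
```

```bash
python3 - <<'E'
from h import *
knobang()
E
```

```text
hold [ 0.4286 -0.0816  0.1017] ang 159.12821375271284 rad 0.10205111517418879 F [-12.2 -16.2   6.4] w 0.02 t 11.75 yaw -95.3 tilt [-0.028 -0.007 -1.   ] j [ 0.25  0.34 -0.24  2.2   0.15  0.64 -1.76]
```

>>> {"api": "apply_moves", "payload": {
  "dp": [
    [-0.08,-0.03,0],
    [-0.1,-0.035,0],
    [-0.1,-0.035,0]
  ],
  "twist": [
    [0,0,0],
    [0,0,0],
    [0,0,0]
  ],
  "jaw": [255,255,255]
}}

```text
clock: 12.05
tcp_pos: [0.4387, -0.072, 0.2557]
orientation: [2.036, -2.303, -0.016]
contact_force: [-16.9, -33.7, 12.9]
grip_width: 0.0199
```

```bash
python3 - <<'E'
from h import *
knobang()
o,f=grab('wrist','w15.png')
o,s=grab('side'); cv2.imwrite('pics/s15.png',cv2.resize(s['color'][200:300,210:340],None,fx=5,fy=5,interpolation=cv2.INTER_CUBIC)[...,::-1])
E
```

```text
hold [ 0.4299 -0.0777  0.1011] ang 156.84228617821503 rad 0.10240043547156127 F [-16.9 -33.7  12.9] w 0.0199 t 12.05 yaw -97.0 tilt [-0.057 -0.037 -0.998] j [ 0.2   0.35 -0.22  2.19  0.18  0.68 -1.85]
```

View pics/s15.png

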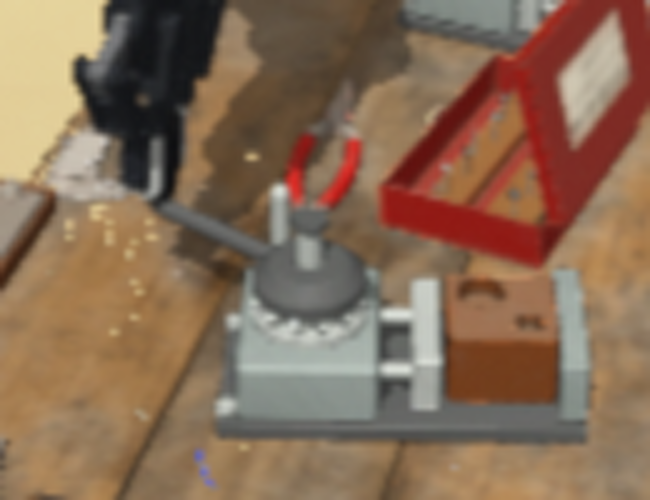

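View pics/w15.png

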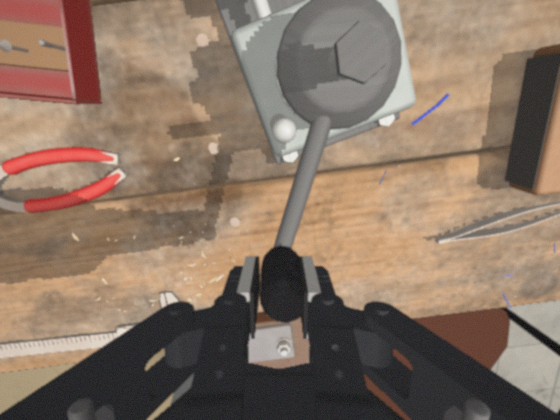

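The lever is firm: 36 N at the knob with almost no further turn. The post at (285,130) is still clear of the lever, so this is the spindle's end stop. I'll ease the load, then level and open.

>>> {"api": "apply_moves", "payload": {
  "dp": [
    [0.028,0.034,0],
    [0.028,0.034,0],
    [0,0,0]
  ],
  "twist": [
    [0.012,-0.01,0],
    [0.012,-0.01,0],
    [0,0,0]
  ],
  "jaw": [255,255,255]
}}

```text
clock: 12.45
tcp_pos: [0.4281, -0.0843, 0.2574]
orientation: [2.066, -2.356, 0.003]
contact_force: [-2.9, 5.5, -2.8]
grip_width: 0.0203
```

```bash
python3 - <<'E'
from h import *
knobang()
E
```

```text
hold [ 0.4274 -0.0854  0.1024] ang 161.35558413591156 rad 0.10199073623077923 F [-2.9  5.5 -2.8] w 0.0203 t 12.45 yaw -97.5 tilt [-0.005 -0.007 -1.   ] j [ 0.25  0.32 -0.24  2.22  0.14  0.62 -1.79]
```

>>> {"api": "apply_moves", "payload": {
  "dp": [
    [-0.01,0,0],
    [0,0,0],
    [0,0,0],
    [0,0,0],
    [0,0,0],
    [0,0,0]
  ],
  "twist": [
    [0,0,0],
    [0,0,0],
    [0,0,0],
    [0,0,0],
    [0,0,0],
    [0,0,0]
  ],
  "jaw": [0,0,0,0,0,0]
}}

```text
clock: 13.05
tcp_pos: [0.4335, -0.083, 0.2603]
orientation: [2.07, -2.361, 0.016]
contact_force: [-0.4, 0.8, 0.5]
grip_width: 0.0852
```

>>> {"api": "apply_moves", "payload": {
  "dp": [
    [0,0,-0.15],
    [0,0,-0.25],
    [0,0,-0.3],
    [0,0,-0.3],
    [0,0,-0.3],
    [0,0,0],
    [0,0,0]
  ],
  "twist": [
    [0,0,0],
    [0,0,0],
    [0,0,0],
    [0,0,0],
    [0,0,0],
    [0,0,0],
    [0,0,0]
  ],
  "jaw": [0,0,0,0,0,0,0]
}}

```text
clock: 13.75
tcp_pos: [0.4325, -0.0809, 0.4215]
orientation: [2.07, -2.358, 0.012]
contact_force: [0.1, 0.5, -0.7]
grip_width: 0.0852
```

```bash
python3 - <<'E'
from h import *
knobang()
o,f=grab('wrist','w16.png')
vv,uu=np.mgrid[0:420,0:560]
q=cv2.undistortPoints(np.stack([uu.ravel(),vv.ravel()],1)[:,None].astype(float),f['intrinsics'],f['dist_coeffs'])[:,0]
z=f['z_map'].ravel();c=np.c_[q*z[:,None],z]; t=c@f['hand_eye'][:3,:3].T+f['hand_eye'][:3,3]
P=t@Ro.from_rotvec(o['orientation']).as_matrix().T+o['tcp_pos']
k=(P[:,2]>0.105)&(P[:,2]<.125)&(z>0)&(P[:,0]<0.47)&(P[:,0]>.4)&(abs(P[:,1]+.09)<.05); kc=(P[k].min(0)+P[k].max(0))/2;print('knob',kc,P[k].max(0),np.degrees(np.arctan2(kc[1]+.118,kc[0]-.524)))
o,s=grab('side'); cv2.imwrite('pics/s16.png',cv2.resize(s['color'][200:300,210:340],None,fx=5,fy=5,interpolation=cv2.INTER_CUBIC)[...,::-1])
E
```

```text
hold [ 0.4328 -0.0822  0.2665] ang 158.55169728273006 rad 0.09794565855028735 F [ 0.1  0.5 -0.7] w 0.0852 t 13.75 yaw -97.4 tilt [ 0.002 -0.008 -1.   ] j [ 0.29  0.08 -0.26  2.05  0.03  1.01 -1.69]
knob [ 0.42947186 -0.08692364  0.11203009] [ 0.4401361  -0.07612595  0.11902002] 161.8015922539746
```

View pics/s16.png

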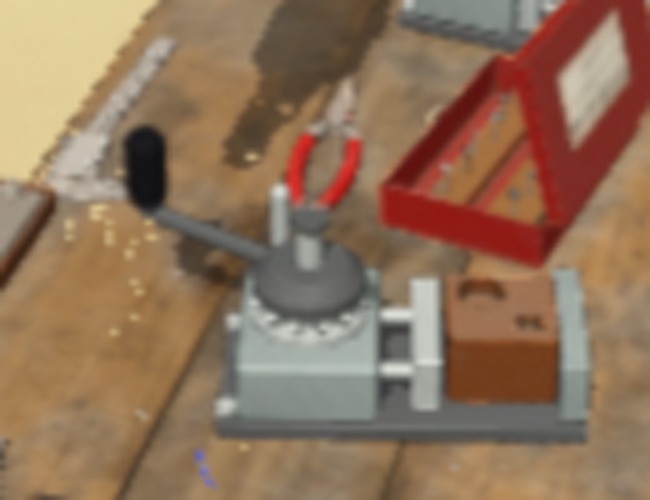

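View pics/w16.png

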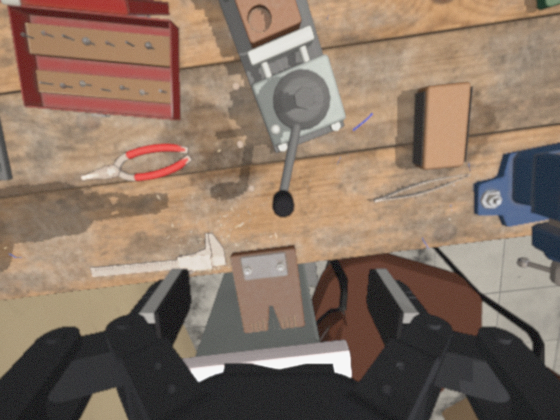

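```bash
python3 - <<'E'
from h import *
o,s=grab('side')
a=cv2.imread('pics/side0.png');b=s['color'][...,::-1]; b15=None
def m(x0,x1,y0,y1,dx):
    t=a[y0:y1,x0:x1];S=b[y0-3:y1+3,x0-3:x1+dx].copy()
    rr=cv2.matchTemplate(cv2.resize(S,None,fx=8,fy=8,interpolation=2),cv2.resize(t,None,fx=8,fy=8,interpolation=2),cv2.TM_CCOEFF_NORMED)
    _,v,_,l=cv2.minMaxLoc(rr);return v,l[0]/8-3,l[1]/8-3
print('jaw',m(286,294,254,284,14));print('block',m(300,326,255,282,5));print('other knob',m(278,292,160,178,5));print('hub',m(258,286,240,266,5))
p=w(s,295,265);print(p, np.linalg.norm(w(s,296,265,z=1.)-w(s,295,265,z=1.)))
print('scale mm/px', 1000*np.linalg.norm(w(s,300,265,z=s['z_map'][265,295])-w(s,290,265,z=s['z_map'][265,295]))/10)
E
```

```text
jaw (0.8946909308433533, 5.125, 0.0)
block (0.9944930076599121, 0.125, 0.0)
other knob (0.9932008385658264, 0.0, 0.0)
hub (0.9647356867790222, 0.0, 0.0)
[ 0.58141028 -0.11208756  0.04114362] 0.00248677607197051
scale mm/px 2.4884627201194083
```

```bash
python3 -c "
from h import *
print(r.hand_in())"
```

```text
the job is handed in; nothing more can be done
None
```

The wooden block is clamped and I handed the job in at about 14 s; no verdict came back.

**What I did:** I gripped the knob and lifted the lever about 14 mm off its teeth. I swung it back 60° and lowered it into the teeth. Then I turned it clockwise about 74°, counting play, until it came firm. At that point the knob took about 36 N with almost no further turn, and the lever was still about 14° short of the post. I eased back within the play, opened the gripper and moved 16 cm up, clear of everything.

**Last checks:**

| Check | Result |
|---|---|
| Jaw | Standing at the wooden block, moved about 12.7 mm, which is about 1.06 rad plus the unknown start turn of 0 to 0.2 rad |
| Lever lift | Down in its teeth; knob top at 0.119 m, against 0.118 m at the start |
| Wooden block | Moved about 0.3 mm and lies flat |
| Other knob | No shift in the side picture |
| Gripper | Open and touching nothing |

- **Spindle:** I could not read its angle directly. That it reached its end stop rests on the firm stop and the jaw travel.
- **Swing:** the lever's lift sagged to about 9 mm at one point, so I raised it again. The jaw did not move during the swing.
- **After easing back:** the knob rests about 5° back from where it came firm, which is inside the 7° of play.

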